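# Feel along the bars of a toy xylophone

## Task

The toy xylophone's bars have just been refitted: run the fingertips lightly along the middle of the row, from the longest bar to the shortest, so that each bar in turn dips a little on its felt, without bottoming it. Finish with the fingertips still resting on the shortest bar alone, holding it slightly dipped; the program ends in that touch. Only touch the bars, never grip them, and leave the dolls, the mallet and everything else where they stand.

Things in the scene. Friction and masses are not known exactly. Their poses are not given: they have to be found in the camera images.
- xylophone: toy xylophone, fixed. Base board 270 x 250 x 14 mm; six level round wooden bars of 30 mm diameter, undersides 38 mm above the table, on felt-topped rails. Origin: centre of the board's underside. Own x: along the row, longest to shortest bar; y: along the bars; z up. Bar middles at y = 0, x = -95, -57, -19, 19, 57, 95 mm (8 mm gaps). Stands at any yaw.
- bar1_top (a point): highest point of the longest bar at the middle of its length (220 mm long); 68 mm above the table when untouched, moves down with the bar
- bar2_top (a point): highest point of the second bar at the middle of its length (200 mm long); 68 mm above the table when untouched, moves down with the bar
- bar3_top (a point): highest point of the third bar at the middle of its length (180 mm long); 68 mm above the table when untouched, moves down with the bar
- bar4_top (a point): highest point of the fourth bar at the middle of its length (160 mm long); 68 mm above the table when untouched, moves down with the bar
- bar5_top (a point): highest point of the fifth bar at the middle of its length (140 mm long); 68 mm above the table when untouched, moves down with the bar
- bar6_top (a point): highest point of the shortest bar at the middle of its length (120 mm long); 68 mm above the table when untouched, moves down with the bar
- bar1 (a joint): dip of the longest bar on its felt, m: 0 untouched, grows as it is pressed straight down, stop at 0.007. It springs back: about 1.0 to 1.6 N starts it, then 0.7 N more for each mm
- bar2 (a joint): dip of the second bar on its felt, m: 0 untouched, grows as it is pressed straight down, stop at 0.007. It springs back: about 1.0 to 1.6 N starts it, then 0.7 N more for each mm
- bar3 (a joint): dip of the third bar on its felt, m: 0 untouched, grows as it is pressed straight down, stop at 0.007. It springs back: about 1.0 to 1.6 N starts it, then 0.7 N more for each mm
- bar4 (a joint): dip of the fourth bar on its felt, m: 0 untouched, grows as it is pressed straight down, stop at 0.007. It springs back: about 1.0 to 1.6 N starts it, then 0.7 N more for each mm
- bar5 (a joint): dip of the fifth bar on its felt, m: 0 untouched, grows as it is pressed straight down, stop at 0.007. It springs back: about 1.0 to 1.6 N starts it, then 0.7 N more for each mm
- bar6 (a joint): dip of the shortest bar on its felt, m: 0 untouched, grows as it is pressed straight down, stop at 0.007. It springs back: about 1.0 to 1.6 N starts it, then 0.7 N more for each mm
- doll_big: bystander, loose: wooden peg doll, turned, 38 mm wide, 66 mm tall, standing on a corner of the base board beside the short bars; origin at the centre of its foot
- doll_small: bystander, loose: wooden peg doll, 38 mm wide, 53 mm tall, standing on the other corner beside the short bars; origin at the centre of its foot
- mallet: bystander, loose: xylophone mallet, stick 185 mm long with a black rubber head 28 x 36 mm at its +x end, lying on the table beside the base board; origin on the table under the stick's middle
- top: bystander, loose: wooden spinning top, 52 mm wide, 52 mm tall, standing on the table off the short-bar end of the base board; origin at the centre of its foot
- truck: bystander, loose: toy truck 200 x 80 x 98 mm on the table to the right; origin under its centre
- mug: bystander, loose: white mug, 80 mm wide, 90 mm tall, on the table to the left; origin at the centre of its foot
- jar: bystander, loose: clear jar with a steel cap, 70 mm wide, 100 mm tall, on the table to the left; origin at the centre of its foot

How it is judged:
By the outcome, as a careful person would: the job done as asked, in the order asked, and still so for the second after the job is handed in, while the arm keeps its last pose, push and grip.
It also fails if it takes over 43 s, if anything falls off the work surface, if the arm or the gripper's body presses on something with over 40 N, if the wrist force passes 120 N, or if a joint passes its speed limit or range.

## Robot

A 7-joint arm with a two-finger parallel gripper is mounted at the origin on the work surface. World frame = base frame: x ahead of the robot, y to its left, z up, the work surface at z = 0. Lengths are in m, angles in rad, forces in N, time in s.
With the tool pointing down it reaches from about 0.4 to 0.85 m from the base axis. Payload 4.5 kg.
Tool frame: the origin (TCP) lies midway between the tips of the shut fingers; the grasp point (between the pads) lies 19 mm behind it; z points along the fingers, y is the line along which they close (so a half turn about z gives the same grasp; the last joint's range is limited). The gripper opens to 88 mm and grips with 3 to 60 N. Pads are 18 mm wide; open, the fingers measure 123 mm over their backs; the gripper's body (75 mm by 187 mm) begins 45 mm behind the grasp point.
Start: joints at [0.034, 0.689, -0.195, 1.565, 0.157, 0.902, -0.215], TCP at [0.625, 0, 0.239] pointing down, gripper open.
Joint ranges: [-3.01, 3.01], [-0.46, 2.08], [-1.47, 1.51], [0.13, 2.56], [-1, 4.14], [0.04, 2.09], [-2.66, 2.66]. Speed limits (rad/s): [2.57, 2.57, 3.14, 3.14, 3.14, 3.14, 3.14].

## Interface

Orientations are given as a unit quaternion [x, y, z, w].
In Python, from plant import r gives the robot as it stands.
- The arm moves only by the tool move_arm, never from a script. Its argument "targets" is a list that holds one entry, the list of rows, each a list of 7 numbers: the opening, from 0 (shut) to 1 (fully open), then the shift along the tool's x, y, z in mm, then the turn, a rotation vector about the tool's x, y, z in degrees. In form: [[[claw, dx, dy, dz, ax, ay, az], ...]]. A call has 1 to 10 rows; each row is the pose to reach, as a shift and turn from the pose commanded when the call began, along the tool's axes at that moment; what a row does not reach only later rows make up. A row lasts 1/8 s, in which the tool goes at most 62.5 mm and 10.7 degrees, less where a joint would pass 70% of its speed; a pose out of reach is approached as far as the arm can. A call with a gripper value outside its range is refused whole. The fingers move at their own pace and stop on an object; "newtons" is the grip in N (left out, the last holds). Time passes only in rows, so rows that repeat a pose let the fingers close. It gives the time, the measured TCP pose, the force, the opening and the grip force at its end, in the units of the state.
- r.get_state(): the state, without advancing time (a new reading comes with each control period).
- r.snapshot(name): name is "scene" or "side" or "wrist"; returns the picture (400x640x3 uint8, red, green, blue); there is no depth.
- r.camera_info(name): a dict with "fx", "fy", "cx", "cy" (pixels), "R" (3x3) and "t" (3): a world point X has camera coordinates R X + t. Camera axes: x right, y down, z forward; pixel columns grow to the right and rows downward; lengths in m; the calibration is good to about 2 mm. The wrist camera is an equidistant fisheye: a pixel r from the principal point sees the ray r / f radians off the axis. A picture is of the moment at which its call begins: read the wrist's pose just before it. camera_info takes no time and is no camera call; for the wrist camera it gives the pose at the moment of the call.
- r.finish_job(): hands the job in; it is judged then, once.
The state is a dict: "clock": time; "q": joint angles; "qd": joint speeds; "joint_torque": joint torques, N m; "tool_pos": TCP position; "eef_rot": TCP orientation; "contact_force": force on the tool from outside, world axes, zero at the start; "moment": the same for the moment, N m; "opening": opening from 0.0 (shut) to 1.0 (fully open); "finger_force": force on a finger pad.
Only numpy, scipy, OpenCV 4.12 (cv2) and the standard library are available. Lean on these libraries where they do the work, as an engineer would, in place of code of your own. Each camera call takes 0.05 s, during which the arm holds its last target. There are 200 camera calls.

## Working session

There is one attempt and no reset: what is moved stays moved. The work goes in short steps, Python scripts to look and compute and a tool call to move; the robot and the scene stay as the last step left them, time stands still between calls to the robot, and variables do not carry over. Pictures are saved under pics/ and viewed, at most 10 in all, crops included, and the job is handed in when it is done.

Besides the shell and the picture viewer there is one more tool, called after "Call:" in YAML: its name, and indented under it one key for each argument. move_arm: Moves the arm, as the interface text tells. Its arguments: {"type":"object","properties":{"targets":{"type":"array","items":{"type":"array","items":{"type":"array","items":{"type":"number"}}}},"newtons":{"type":"number"}},"required":["targets"]}

```bash
mkdir -p pics; ls; python3 - <<'E'
from plant import r
import cv2
s=r.get_state();print(s['clock'],s['tool_pos'],s['eef_rot'],s['contact_force'],s['opening'])
for n in ("scene","side","wrist"):
    i=r.camera_info(n)
    print(n,i)
    cv2.imwrite(f'pics/{n}0.png',r.snapshot(n)[:,:,::-1])
E
```

```text
pics
0.0 [ 6.24358246e-01 -2.79293636e-05  2.37902939e-01] [ 7.07061065e-01  7.07151896e-01 -6.96303436e-04 -6.01383660e-04] [ 0.92425456  0.07266946 -0.04690312] 1.0011355882888644
scene {'fx': 399.32587876328694, 'fy': 399.32587876328694, 'cx': 316.8248041009043, 'cy': 208.0488785003611, 'R': array([[-2.13592102e-01,  9.76922820e-01,  4.67275502e-04],
       [ 8.21437753e-01,  1.79856074e-01, -5.41194799e-01],
       [-5.28789591e-01, -1.15211097e-01, -8.40897123e-01]]), 't': array([ 0.15424281, -0.4424239 ,  1.69673549])}
side {'fx': 498.481902815493, 'fy': 498.481902815493, 'cx': 323.1104057934724, 'cy': 200.60651009310715, 'R': array([[-0.870226  , -0.49249773, -0.01235708],
       [-0.31752942,  0.57988796, -0.75026997],
       [ 0.37667198, -0.64898069, -0.6610161 ]]), 't': array([0.50255156, 0.25567348, 1.19848991])}
wrist {'fx': 309.70691628693146, 'fy': 309.70691628693146, 'cx': 319.98749202573623, 'cy': 197.48405890600483, 'R': array([[ 9.99997894e-01, -5.51242170e-04, -1.97712592e-03],
       [ 1.92816255e-05, -9.60695667e-01,  2.77603739e-01],
       [-2.05244319e-03, -2.77603192e-01, -9.60693632e-01]]), 't': array([-0.62423803, -0.03590425,  0.38990033])}
```

View pics/scene0.png

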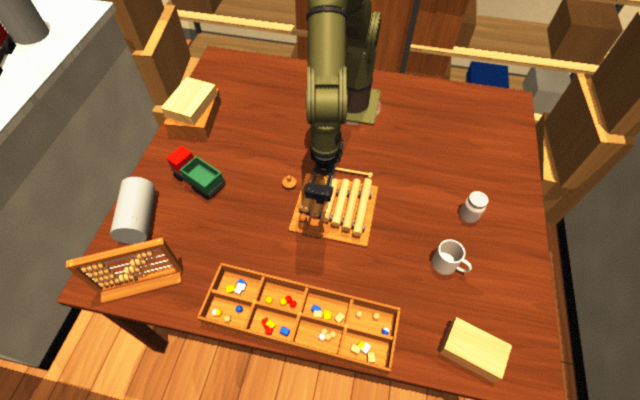

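View pics/wrist0.png

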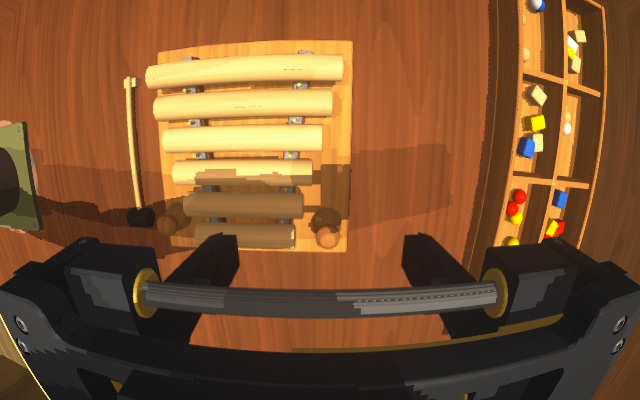

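View pics/side0.png

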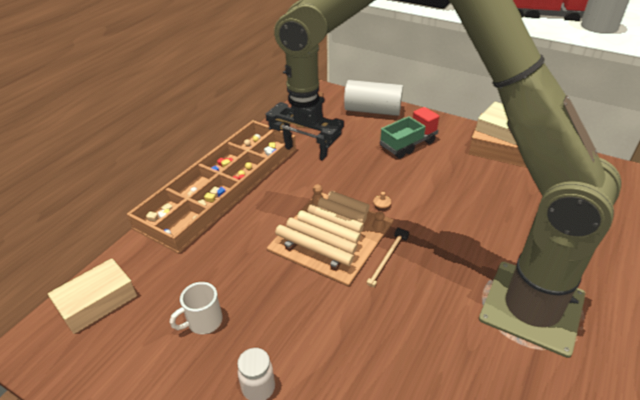

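The wrist view shows the whole board: corners near (158,52), (353,41), (346,251). The bars run roughly along image x, with the longest at the top (y≈72) and the shortest at the bottom (y≈237). The dolls are at (166,225) and (326,225), and the mallet lies to the left at x≈135. Next I'll fit the pose.

```bash
cat > fit.py <<'E'
import numpy as np
from scipy.optimize import least_squares
X=[-.095,-.057,-.019,.019,.057,.095]; L=[.22,.2,.18,.16,.14,.12]
def world(p,P):
    c,s=np.cos(p[2]),np.sin(p[2]); P=np.asarray(P)
    return np.c_[p[0]+c*P[:,0]-s*P[:,1],p[1]+s*P[:,0]+c*P[:,1],P[:,2]]
def proj(i,W,fish):
    C=W@np.array(i['R']).T+i['t']
    if fish:
        h=np.hypot(C[:,0],C[:,1]); k=np.arctan2(h,C[:,2])/h
        return np.c_[i['fx']*C[:,0]*k+i['cx'],i['fy']*C[:,1]*k+i['cy']]
    return np.c_[i['fx']*C[:,0]/C[:,2]+i['cx'],i['fy']*C[:,1]/C[:,2]+i['cy']]
E
python3 - <<'E'
from fit import *; from plant import r; import cv2
i=r.camera_info('wrist')
# own y: row long->short is world -y => own x=-y, own y=+x
lo=[(147,77),(154,108),(163,139),(173,171),(184,205),(195,236)]
hi=[(343,68),(332,103),(322,138),(312,172),(303,206),(295,237)]
P=[(x,-l/2,.053) for x,l in zip(X,L)]+[(x,l/2,.053) for x,l in zip(X,L)]+[(-.135,.125,.014),(-.135,-.125,.014),(.135,.125,.014)]
uv=np.array(lo+hi+[(353,41),(158,52),(346,251)],float)
f=lambda p:(proj(i,world(p,P),1)-uv).ravel()
s=least_squares(f,[.55,.1,-1.57],x_scale=[.1,.1,.1],loss='soft_l1')
print(s.x,np.degrees(s.x[2]));print(f(s.x).reshape(-1,2).round(1).tolist())
np.save('p.npy',s.x)
im=cv2.imread('pics/side0.png');j=r.camera_info('side')
big=cv2.resize(im,None,fx=4,fy=4,interpolation=cv2.INTER_CUBIC)
Q=[(a*.135,b*.125,.014) for a in(-1,1) for b in(-1,1)]+[(x,0,.068) for x in X]
for k,(u,v) in enumerate(proj(j,world(s.x,Q),0)): cv2.circle(big,(int(u*4+2),int(v*4+2)),4,(0,255,0) if k>3 else (255,0,0),-1)
cv2.imwrite('pics/sidechk.png',big[700:1160,1030:1630])
print(world(s.x,Q).round(4))
E
```

```text
[ 0.53572206  0.02646663 -1.58961925] -91.07847410897544
[[3.3, 0.1], [3.7, 0.3], [3.2, 1.2], [2.7, 1.1], [2.1, -1.8], [1.9, -2.9], [-1.1, -0.3], [-0.4, -0.2], [-0.6, 0.1], [-0.4, 0.7], [-0.7, -0.1], [-1.3, -0.2], [-0.1, -0.7], [-1.7, -1.3], [-0.6, 2.6]]
[[ 0.4133  0.1638  0.014 ]
 [ 0.6632  0.1591  0.014 ]
 [ 0.4082 -0.1062  0.014 ]
 [ 0.6582 -0.1109  0.014 ]
 [ 0.5375  0.1214  0.068 ]
 [ 0.5368  0.0835  0.068 ]
 [ 0.5361  0.0455  0.068 ]
 [ 0.5354  0.0075  0.068 ]
 [ 0.5346 -0.0305  0.068 ]
 [ 0.5339 -0.0685  0.068 ]]
```

View pics/sidechk.png

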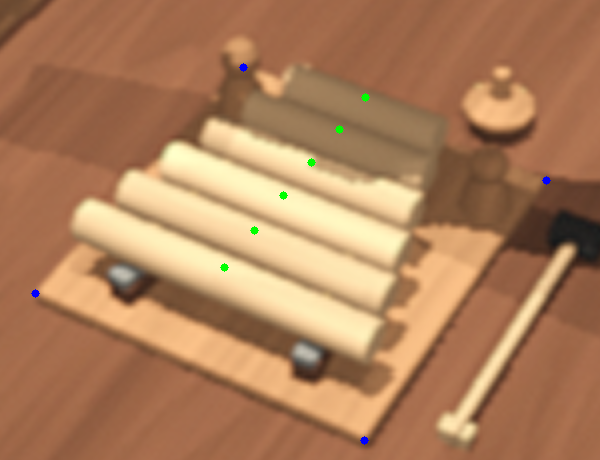

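The fit agrees with the side view: the projected board corners land on the real ones, about 0.5 px off at most. I'll shut the fingers and move above bar 1 at about z = 0.10.

Call:
move_arm:
  targets:
    - [[0, 30, -22, 20, 0, 0, 0.5], [0, 60, -44, 40, 0, 0, 1], [0, 90, -66, 60, 0, 0, 1], [0, 115, -82, 80, 0, 0, 1], [0, 121, -87, 105, 0, 0, 1], [0, 121, -87, 125, 0, 0, 1], [0, 121, -87, 139, 0, 0, 1], [0, 121, -87, 139, 0, 0, 1], [0, 121, -87, 139, 0, 0, 1], [0, 121, -87, 139, 0, 0, 1]]
  newtons: 10

```text
clock: 1.4
tool_pos: [0.5386, 0.1211, 0.1005]
eef_rot: [0.713, 0.701, 0.001, 0.0]
contact_force: [-0.7, -0.3, -0.7]
opening: 0.01
finger_force: 0.0
```

```bash
python3 - <<'E'
from plant import r; import cv2,numpy as np
from fit import *
s=r.get_state();print(s['clock'],s['tool_pos'].round(4),s['contact_force'].round(2),s['opening'],s['finger_force'])
i=r.camera_info('wrist');p=np.load('p.npy')
a=r.snapshot('wrist')[:,:,::-1].copy();j=r.camera_info('side');b=r.snapshot('side')[:,:,::-1].copy()
for u,v in proj(i,world(p,[(x,0,.068) for x in X]),1): cv2.circle(a,(int(u),int(v)),2,(0,255,0),-1)
cv2.imwrite('pics/w1.png',a)
cv2.imwrite('pics/s1.png',cv2.resize(b[120:300,240:440],None,fx=3,fy=3,interpolation=cv2.INTER_CUBIC))
E
```

```text
1.4 [0.5386 0.1211 0.1005] [-0.71 -0.31 -0.68] 0.009532940631865753 0.0
```

View pics/w1.png

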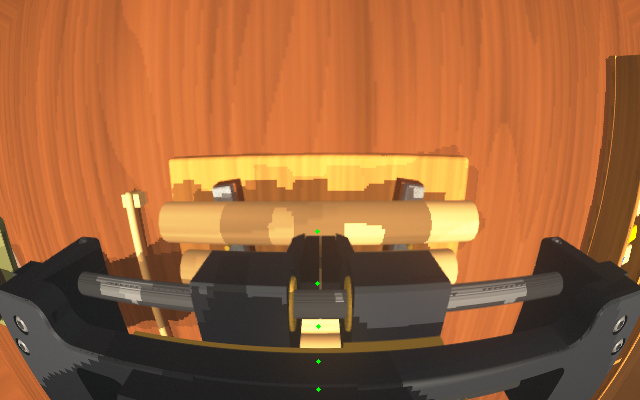

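View pics/s1.png

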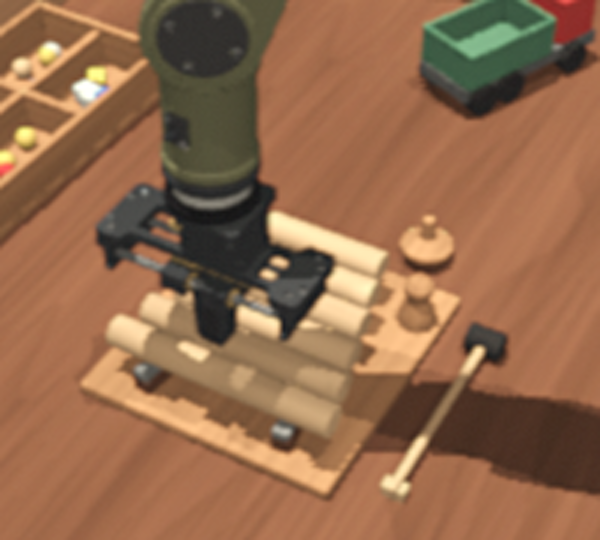

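The fingers are shut and centred over bar 1 (dot at (318,231), bar spans x = 160–478). There is no contact yet. I'll come down gently.

Call:
move_arm:
  targets:
    - [[0, 0, 0, 10, 0, 0, 0], [0, 0, 0, 20, 0, 0, 0], [0, 0, 0, 27, 0, 0, 0], [0, 0, 0, 29, 0, 0, 0], [0, 0, 0, 29, 0, 0, 0], [0, 0, 0, 29, 0, 0, 0]]

```text
clock: 2.25
tool_pos: [0.5382, 0.1211, 0.0709]
eef_rot: [0.713, 0.701, 0.0, 0.0]
contact_force: [0.2, -0.2, 0.6]
opening: 0.005
finger_force: 0.0
```

Call:
move_arm:
  targets:
    - [[0, 0, 0, 1, 0, 0, 0], [0, 0, 0, 2, 0, 0, 0], [0, 0, 0, 3, 0, 0, 0], [0, 0, 0, 4, 0, 0, 0], [0, 0, 0, 4, 0, 0, 0], [0, 0, 0, 4, 0, 0, 0]]

```text
clock: 3.0
tool_pos: [0.5381, 0.1211, 0.0669]
eef_rot: [0.713, 0.701, 0.0, 0.0]
contact_force: [-0.3, -0.1, 2.2]
opening: 0.004
finger_force: 1.1
```

The numbers agree: dip is about 1 mm at about 2 N. I'll go to about 3 mm.

Call:
move_arm:
  targets:
    - [[0, 0, 0, 1, 0, 0, 0], [0, 0, 0, 2, 0, 0, 0], [0, 0, 0, 2, 0, 0, 0], [0, 0, 0, 2, 0, 0, 0]]

```text
clock: 3.5
tool_pos: [0.5381, 0.121, 0.0648]
eef_rot: [0.713, 0.701, 0.0, 0.0]
contact_force: [-0.5, -0.3, 4.4]
opening: 0.005
finger_force: 1.8
```

Call:
move_arm:
  targets:
    - [[0, -4, 0, 0, 0, 0, 0], [0, -8, 0, 0, 0, 0, 0], [0, -12, 0, 0, 0, 0, 0], [0, -16, 0, 0, 0, 0, 0], [0, -20, 0, 0, 0, 0, 0], [0, -24, 0, 0, 0, 0, 0], [0, -28, 0, 0, 0, 0, 0], [0, -32, 0, 0, 0, 0, 0], [0, -36, 0, 0, 0, 0, 0], [0, -38, 0, 0, 0, 0, 0]]

```text
clock: 4.75
tool_pos: [0.5374, 0.0824, 0.0648]
eef_rot: [0.713, 0.701, -0.0, 0.0]
contact_force: [0.5, 2.9, 3.5]
opening: 0.008
finger_force: 1.8
```

Bar 2 is dipped about 3 mm, with a force of 3.5 N. I'll carry on to bar 3.

Call:
move_arm:
  targets:
    - [[0, -4, 0, 0, 0, 0, 0], [0, -8, 0, 0, 0, 0, 0], [0, -12, 0, 0, 0, 0, 0], [0, -16, 0, 0, 0, 0, 0], [0, -20, 0, 0, 0, 0, 0], [0, -24, 0, 0, 0, 0, 0], [0, -28, 0, 0, 0, 0, 0], [0, -32, 0, 0, 0, 0, 0], [0, -36, 0, 0, 0, 0, 0], [0, -38, 0, 0, 0, 0, 0]]

```text
clock: 6.0
tool_pos: [0.5367, 0.0444, 0.0648]
eef_rot: [0.713, 0.701, -0.0, 0.0]
contact_force: [0.1, 3.2, 3.1]
opening: 0.003
finger_force: 1.9
```

Call:
move_arm:
  targets:
    - [[0, -4, 0, 0, 0, 0, 0], [0, -8, 0, 0, 0, 0, 0], [0, -12, 0, 0, 0, 0, 0], [0, -16, 0, 0, 0, 0, 0], [0, -20, 0, 0, 0, 0, 0], [0, -24, 0, 0, 0, 0, 0], [0, -28, 0, 0, 0, 0, 0], [0, -32, 0, 0, 0, 0, 0], [0, -36, 0, 0, 0, 0, 0], [0, -38, 0, 0, 0, 0, 0]]

```text
clock: 7.25
tool_pos: [0.5361, 0.0064, 0.0648]
eef_rot: [0.713, 0.701, -0.0, 0.0]
contact_force: [0.1, 3.5, 2.9]
opening: 0.003
finger_force: 1.9
```

Call:
move_arm:
  targets:
    - [[0, -4, 0, 0, 0, 0, 0], [0, -8, 0, 0, 0, 0, 0], [0, -12, 0, 0, 0, 0, 0], [0, -16, 0, 0, 0, 0, 0], [0, -20, 0, 0, 0, 0, 0], [0, -24, 0, 0, 0, 0, 0], [0, -28, 0, 0, 0, 0, 0], [0, -32, 0, 0, 0, 0, 0], [0, -36, 0, 0, 0, 0, 0], [0, -38, 0, 0, 0, 0, 0]]

```text
clock: 8.5
tool_pos: [0.5354, -0.0315, 0.0648]
eef_rot: [0.713, 0.701, -0.0, 0.0]
contact_force: [1.1, 4.4, 3.1]
opening: 0.006
finger_force: 2.0
```

Call:
move_arm:
  targets:
    - [[0, -4, 0, 0, 0, 0, 0], [0, -8, 0, 0, 0, 0, 0], [0, -12, 0, 0, 0, 0, 0], [0, -16, 0, 0, 0, 0, 0], [0, -20, 0, 0, 0, 0, 0], [0, -24, 0, 0, 0, 0, 0], [0, -28, 0, 0, 0, 0, 0], [0, -32, 0, 0, 0, 0, 0], [0, -36, 0, 0, 0, 0, 0], [0, -38, 0, 0, 0, 0, 0]]

```text
clock: 9.75
tool_pos: [0.5347, -0.0695, 0.0648]
eef_rot: [0.713, 0.701, -0.0, 0.0]
contact_force: [-0.1, 4.4, 3.7]
opening: 0.004
finger_force: 2.0
```

```bash
python3 - <<'E'
from plant import r; import cv2
b=r.snapshot('side')[:,:,::-1]
cv2.imwrite('pics/s2.png',cv2.resize(b[120:300,240:440],None,fx=4,fy=3.3,interpolation=cv2.INTER_CUBIC))
s=r.get_state();print(s['clock'],s['tool_pos'].round(4),s['contact_force'].round(2),s['qd'].round(3))
E
```

```text
9.8 [ 0.5347 -0.0697  0.0648] [0.38 2.5  4.06] [-0.004 -0.001  0.002  0.    -0.001 -0.    -0.005]
```

View pics/s2.png

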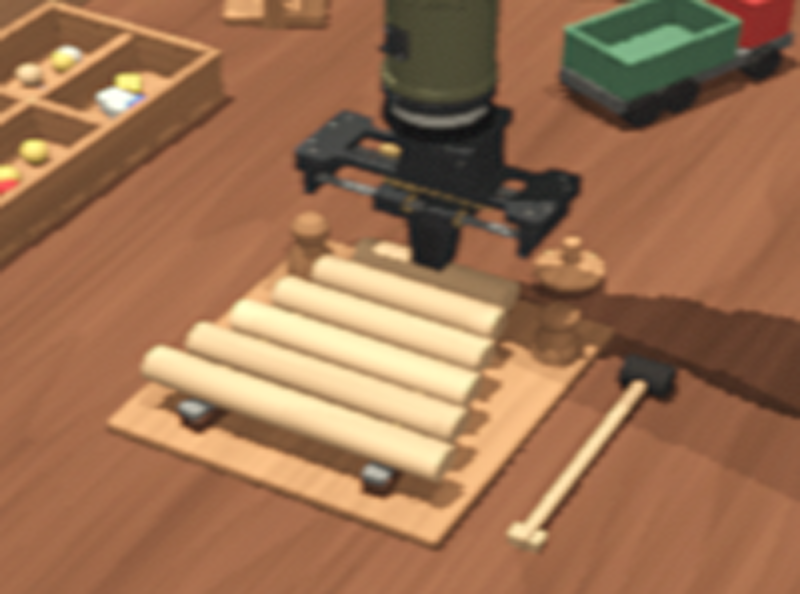

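The fingertips rest on the sixth bar at about (435,262), clear of bar 5. The dolls, mallet and top are where they were. I'll let it settle, then hand in.

Call:
move_arm:
  targets:
    - [[0, 0, 0, 0, 0, 0, 0], [0, 0, 0, 0, 0, 0, 0], [0, 0, 0, 0, 0, 0, 0]]

```text
clock: 10.18
tool_pos: [0.5347, -0.0696, 0.0647]
eef_rot: [0.713, 0.701, -0.0, 0.0]
contact_force: [0.0, 0.7, 4.3]
opening: 0.007
finger_force: 2.0
```

```bash
python3 -c "
from plant import r
s=r.get_state();print(s['clock'],s['tool_pos'],s['contact_force']);print(r.finish_job())"
```

```text
10.175 [ 0.53470988 -0.06963187  0.06473926] [0.03589747 0.67263291 4.34161431]
the job is handed in; nothing more can be done
None
```

The job is handed in at 10.2 s: the shut fingertips ran along the row from longest to shortest bar, dipping each about 3 mm judging by fingertip height (stop at 7 mm), and they now rest on the shortest bar alone, holding it dipped about 3 mm at about 4 N.

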